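# Take down the filter holder after a water filtration

### The arm

A 6-joint arm with a two-finger parallel gripper is mounted at the origin on the work surface. World frame = base frame: x ahead of the robot, y to its left, z up, the work surface at z = 0. Lengths are in m, angles in degrees, forces in N, time in s.
With the tool pointing down it reaches from about 0.35 to 0.975 m from the base axis. Payload 17.4 kg.
Tool frame: the origin (TCP) lies between the finger pads; the fingertips stand 22 mm ahead of it and the grasp point (between the pads) lies 3 mm ahead of it; z points along the fingers, y is the line along which they close (so a half turn about z gives the same grasp; the last joint's range is limited). The gripper opens to 85 mm and grips with 20 to 120 N. Pads are 22 mm wide; open, the fingers measure 114 mm over their backs; the gripper's body (76 mm by 85 mm) begins 54 mm behind the grasp point. The pads swing forward as they close: fully open they stand 13 mm farther back than shut.
Start: joints at [74.381, 6.646, 82.598, -0, 90.757, -2.166], TCP at [0.157, 0.656, 0.253] pointing down, gripper open.
Joint ranges: [-162.19, 162.19], [-47.58, 125.68], [4.15, 143.07], [-65.23, 245.23], [0.69, 171.88], [-170.13, 170.13]. Speed limits (degrees/s): [108.29, 108.29, 127.2, 180, 180, 180].

### API

Orientations are given as a 3x3 rotation matrix whose columns are the frame's x, y, z axes.
In Python, from workcell import sense, read_camera, camera_params, sign_off gives the robot as it stands.
- The arm moves only by the shell command python3 -m crank 'ROWS' [FORCE]. ROWS is a JSON object whose one key "commands" holds a list of rows, each an object with "translation": the shift along the tool's x, y, z in mm, a list of three; "turn": the turn about the tool's z in degrees; "hand": the closure, from -1 (fully open) to 1 (shut). In form: {"commands": [{"translation": [tx, ty, tz], "turn": turn, "hand": hand}, ...]}. A call has 1 to 8 rows; each row shifts and turns the commanded pose from where the row before left it, along the tool's axes as they then stand; what a row does not reach is not made up. A row lasts 1/10 s, in which the tool goes at most 50 mm and 8.59 degrees, less where a joint would pass 70% of its speed; a pose out of reach is approached as far as the arm can. A call is refused whole if a number of a shift passes 50 or a number of a turn 8.59, either way. A call with a gripper value outside its range is refused whole. The fingers move at their own pace and stop on an object; FORCE is the grip in N (left out, the last holds). Time passes only in rows, so rows that do not move let the fingers close. It gives the time, the measured TCP pose, the force, the opening and the grip force at its end, in the units of the state.
- sense(): the state, without advancing time (a new reading comes with each control period).
- read_camera(name): name is "scene" or "top" or "wrist"; returns (picture, depth): 420x560x3 uint8, blue, green, red; 420x560 float32, m along the optical axis (not along the pixel's ray), 0 where there is no reading.
- camera_params(name): a dict with "camera_matrix" (3x3 intrinsics, pixels), "world_to_cam" (4x4, takes a point from world to camera coordinates). Camera axes: x right, y up, looking along -z (the intrinsics and any distortion apply to the point x, -y, -z); pixel columns grow to the right and rows downward; lengths in m; the calibration is good to about 2 mm. A picture is of the moment at which its call begins: read the wrist's pose just before it. camera_params takes no time and is no camera call; for the wrist camera it gives the pose at the moment of the call.
- sign_off(): hands the job in; it is judged then, once.
The state is a dict: "time": time; "qpos": joint angles; "qvel": joint speeds; "joint_efforts": joint torques, N m; "tool_pos": TCP position; "orientation": TCP orientation; "force": force on the tool from outside, world axes, zero at the start; "wrist_torque": the same for the moment, N m; "finger_gap": finger opening in m; "finger_force": force on a finger pad.
Only numpy, scipy, OpenCV 4.12 (cv2) and the standard library are available. Lean on these libraries where they do the work, as an engineer would, in place of code of your own. Each camera call takes 0.05 s, during which the arm holds its last target. There are 200 camera calls.

### The job

The filtration is finished: take the filter holder on the vacuum manifold apart from the top down, one part at a time. Set the lid, knob up, in the middle of the white tile, the steel funnel upright over the post of the drying plate, the dark grey filter cassette flat inside the weighing dish, and the filter base upright in the stem stand with its stem down the hole and its flange flat on the plate. Keep the cassette level so that the residue stays on the filter, set every part down without dropping it, and leave the two brown sample bottles standing where they are.

Things in the scene. Friction and masses are not known exactly. Their poses are not given: they have to be found in the camera images.
- lid: Top of the stack: round steel lid, 51 mm across, with an upright black knob (18 mm diameter, 20 mm high) in its centre. Origin at the centre of its underside, z up. From the origin up: locating disc 40 mm across, 0 to 4 mm; lid plate 51 mm across, 4 to 9 mm; knob 9 to 29 mm. The locating disc sits loosely in the funnel mouth. The knob top is 240 mm above the table at first. 60 to 110 g.
- funnel: Straight round steel funnel tube under the lid, open at both ends, 54 mm outside and 44 mm inside diameter, 85 mm high in all. Origin at the centre of its lower end, z up. Its lowest 5 mm is a narrower foot, 48 mm outside and 38 mm inside, that sits loosely 4 mm deep in the top of the cassette. 130 to 250 g.
- filter_cassette: Flat round dark grey plastic cassette under the funnel, 62 mm across and 16 mm high, that holds the round white filter with brown residue (seen once the funnel is off, 4 mm below its upper rim). Origin at the centre of its underside, z up. It sits loosely on the base. Its underside has a recess 52 mm across and 4 mm deep. 40 to 85 g.
- filter_base: Bottom of the stack: round steel flange 67 mm across, 18 mm thick, with a boss (47 mm across, 3 mm high) on top and a stem (12 mm diameter, 40 mm long) straight down. Origin: centre of the flange underside, z up, 100 mm over the table at first. The stem stands loosely in one of the two manifold ports (140 mm apart; the other is plugged) and lifts straight out. 150 to 310 g.
- tile: Place of the lid: square white glazed tile, 100 x 100 x 8 mm, lying fixed on the table. Origin at the centre of its underside (on the table), z up; its top is 8 mm above the origin.
- drying_post: Place of the funnel: square steel drying plate, 100 x 100 x 8 mm, fixed on the table, with one upright white post (16 mm diameter) in its centre that ends 64 mm above the table. Origin at the centre of the plate's underside (on the table), z up; the funnel stands on the plate's top, 8 mm above the origin, with the post inside it.
- weighing_dish: Place of the cassette: shallow round aluminium weighing dish, 108 mm across outside, about 104 mm inside, fixed on the table. Origin at the centre of its underside (on the table), z up; its floor is 2 mm and its rim 5 mm above the origin.
- stem_stand: Place of the filter base: square light grey plate, 100 x 100 x 8 mm, on four thin legs, fixed on the table, with one round hole of 28 mm diameter through its centre. Origin at table level under the centre of the hole, z up; the plate's top is 60 mm above the origin and the space below the hole is free.
- sample_bottle_a: One of two brown sample bottles with brown caps and paper labels, 56 mm across and 105 mm high, loose, standing on the table among the places. Origin at the centre of its underside, z up. Leave it alone.
- sample_bottle_b: The other brown sample bottle, the same as the first. Leave it alone.
Not all that is in view belongs to the job. What is shaped like the funnel but red is not meant.

How it is judged (in metres and radians):
On the way, in this order (a step that is already met when the one before it is completed fails the run):
1. the lid is on the tile and let go (horizontal distance between lid and tile below 0.02 m and z of lid in the frame of tile between 0.005 and 0.013 m and angle between lid's own z axis and vertical below 0.1 rad and contact force between lid and the fingers below 0.1 N), for 0.2 s.
2. the funnel is over the drying post and let go (horizontal distance between funnel and drying_post below 0.015 m and z of funnel in the frame of drying_post between 0.005 and 0.013 m and angle between funnel's own z axis and vertical below 0.1 rad and contact force between funnel and the fingers below 0.1 N), for 0.2 s.
3. the cassette is in the weighing dish and let go (horizontal distance between filter_cassette and weighing_dish below 0.022 m and z of filter_cassette in the frame of weighing_dish between -0.001 and 0.006 m and angle between filter_cassette's own z axis and vertical below 0.1 rad and contact force between filter_cassette and the fingers below 0.1 N), for 0.2 s.
4. the base is in the stem stand and let go (horizontal distance between filter_base and stem_stand below 0.013 m and z of filter_base in the frame of stem_stand between 0.056 and 0.064 m and angle between filter_base's own z axis and vertical below 0.1 rad and contact force between filter_base and the fingers below 0.1 N), for 0.2 s.
At the end, for the whole second after the job is handed in: All four parts rest flat and upright (6 degrees) and are let go: lid on the tile within 20 mm of its middle, funnel on the plate round the post (15 mm), cassette on the dish floor (22 mm), base on the stand, stem in the hole (13 mm). Heights to 4 mm (all of step 1 and all of step 2 and all of step 3 and all of step 4 and linear speed of each of lid, funnel, filter_cassette, filter_base below 0.02 m/s); the robot touches nothing.
It fails at once if the filter cassette is tipped by more than 20 degrees (angle between filter_cassette's own z axis and vertical above 0.35 rad).
It fails at once if a part is dropped (falls freely faster than 0.6 m/s, some 18 mm) ((linear speed of lid above 0.6 m/s and contact force between lid and the fingers below 0.05 N) or (linear speed of funnel above 0.6 m/s and contact force between funnel and the fingers below 0.05 N) or (linear speed of filter_cassette above 0.6 m/s and contact force between filter_cassette and the fingers below 0.05 N) or (linear speed of filter_base above 0.6 m/s and contact force between filter_base and the fingers below 0.05 N)).
It fails at once if a sample bottle is knocked over or shifted by more than 30 mm (distance of any of sample_bottle_a, sample_bottle_b from where it was at the start of the episode above 0.03 m or angle between any of sample_bottle_a, sample_bottle_b's own z axis and vertical above 0.4 rad).
It also fails if it takes over 115 s, if anything falls off the work surface, if the arm or the gripper's body presses on something with over 40 N, if the wrist force passes 120 N, or if a joint passes its speed limit or range.

## Working session

There is one attempt and no reset: what is moved stays moved. The work goes in short steps, Python scripts to look and compute and a shell command to move; the robot and the scene stay as the last step left them, time stands still between calls to the robot, and variables do not carry over. Pictures are saved under pics/ and viewed, at most 14 in all, crops included, and the job is handed in when it is done.

```bash
mkdir -p pics; cat > h.py <<'E'
import numpy as np,cv2,json
from workcell import sense,read_camera,camera_params,sign_off
def snap(n,f):
    p=camera_params(n); im,d=read_camera(n); cv2.imwrite('pics/'+f+'.png',im); np.savez('pics/'+f+'.npz',im=im,d=d,K=p['camera_matrix'],T=p['world_to_cam']); return im,d,p
def load(f): return np.load('pics/'+f+'.npz')
def pts(f):
    z=load(f);K=np.array(z['K']);d=z['d'];v,u=np.indices(d.shape)
    c=np.stack([(u-K[0,2])/K[0,0]*d,-(v-K[1,2])/K[1,1]*d,-d,np.ones_like(d)],-1)
    return (c@np.linalg.inv(z['T']).T)[...,:3]
E
python3 - <<'E'
from h import *
for n in('top','scene'):
    im,d,p=snap(n,n+'0'); print(p)
s=sense();print(s)
E
```

```text
{'camera_matrix': array([[433.30621601,   0.        , 287.72725755],
       [  0.        , 433.30621601, 212.15993402],
       [  0.        ,   0.        ,   1.        ]]), 'world_to_cam': array([[-8.18945367e-03, -9.99966217e-01,  7.05795947e-04,
        -2.65229122e-04],
       [ 9.99573977e-01, -8.16646359e-03,  2.80209508e-02,
        -5.57453812e-01],
       [-2.80142403e-02,  9.34971540e-04,  9.99607087e-01,
        -1.16360169e+00],
       [ 0.00000000e+00,  0.00000000e+00,  0.00000000e+00,
         1.00000000e+00]])}
{'camera_matrix': array([[524.33017568,   0.        , 281.76928741],
       [  0.        , 524.33017568, 213.2599676 ],
       [  0.        ,   0.        ,   1.        ]]), 'world_to_cam': array([[ 0.44789341,  0.89399346, -0.01293015, -0.24870116],
       [-0.60525199,  0.31381398,  0.73156737,  0.22583717],
       [ 0.6580741 , -0.3198382 ,  0.68164653, -1.50791223],
       [ 0.        ,  0.        ,  0.        ,  1.        ]])}
{'time': 0.1, 'qpos': array([ 7.43813916e+01,  6.67396499e+00,  8.26314755e+01,  9.95216814e-04,
        9.07564825e+01, -2.16732970e+00]), 'qvel': array([-0.01520132, -0.01927622, -0.10816464,  0.04400912, -0.14489183,
       -0.09162735]), 'joint_efforts': array([ 2.13449923e-03, -7.33665276e+01, -6.33781958e+01, -1.30431209e-05,
        5.38274209e-03,  2.86943555e-05]), 'tool_pos': array([0.15700164, 0.65634331, 0.25261032]), 'orientation': array([[-9.72568121e-01,  2.32618047e-01, -3.07702793e-04],
       [ 2.32618244e-01,  9.72567570e-01, -1.03617692e-03],
       [ 5.82283072e-05, -1.07932992e-03, -9.99999416e-01]]), 'force': array([-1.13120522, -0.15601161,  0.2884015 ]), 'wrist_torque': array([-0.01488542,  0.02489108,  0.00014227]), 'finger_force': 0.0, 'finger_gap': 0.08523931945671333}
```

View pics/top0.png

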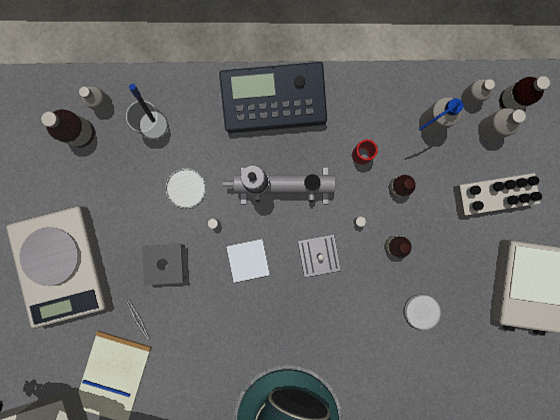

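View pics/scene0.png

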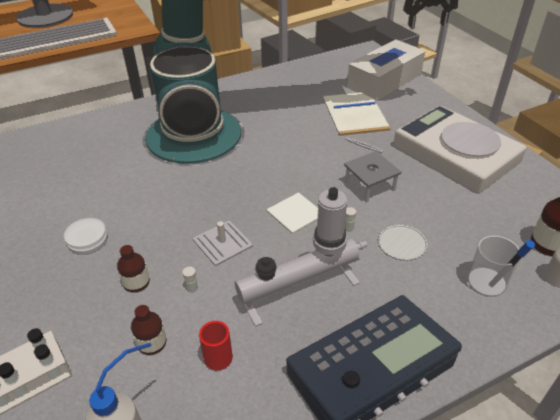

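```bash
python3 - <<'E'
from h import *
im=load('top0')['im']; P=pts('top0')
a=cv2.resize(im[145:345,130:450],None,fx=2.5,fy=2.5,interpolation=2)
cv2.imwrite('pics/c1.png',a)
s=load('scene0')['im']
b=np.hstack([cv2.resize(s[205:265,40:150],None,fx=3.6,fy=3.6,interpolation=2),cv2.resize(s[210:270,350:460],None,fx=3.6,fy=3.6,interpolation=2)])
cv2.imwrite('pics/c2.png',b)
for n,(u,v) in dict(knob=(252,174),dishL=(185,188),dishR=(422,312),tile=(248,260),post=(320,257),post_pl=(310,262),hole=(162,264),ba=(403,185),bb=(399,246),table=(280,320)).items(): print(n,P[v,u].round(4))
E
```

```text
knob [0.6345 0.0723 0.2399]
dishL [0.6256 0.274  0.0025]
dishR [ 0.29   -0.3575  0.0268]
tile [0.4293 0.1034 0.0069]
post [ 0.4401 -0.0866  0.0646]
post_pl [ 0.4225 -0.0638  0.0068]
hole [ 4.198e-01  3.373e-01 -3.000e-04]
ba [ 0.6202 -0.2926  0.1013]
bb [ 0.4686 -0.28    0.1024]
table [ 0.2658  0.0185 -0.0023]
```

View pics/c1.png

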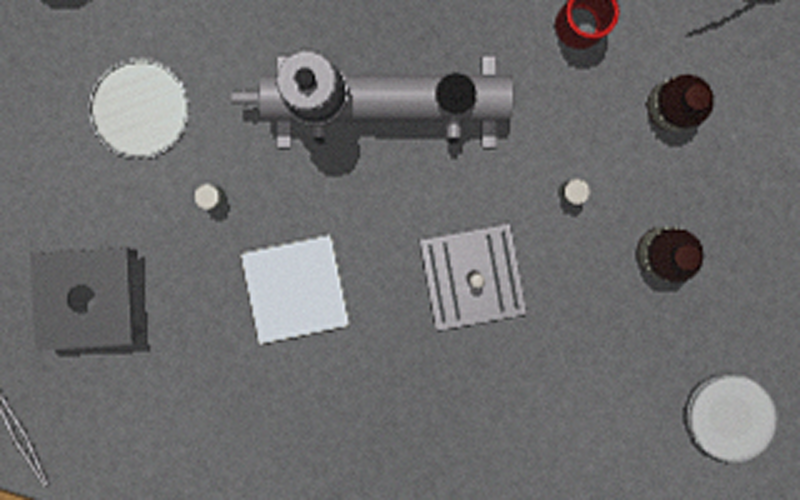

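View pics/c2.png

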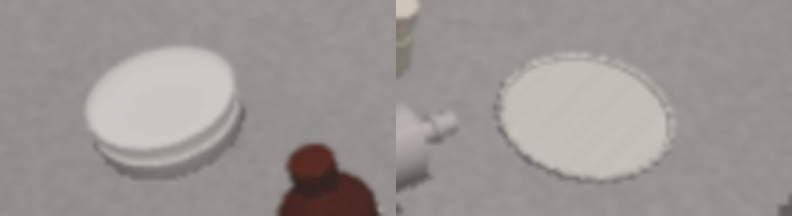

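```bash
cat >> h.py <<'E'
def ray(f,u,v,h):
    z=load(f);K=z['K'];T=np.linalg.inv(z['T']);d=T[:3,:3]@np.array([(u-K[0,2])/K[0,0],-(v-K[1,2])/K[1,1],-1]);o=T[:3,3]
    return (o+d*(h-o[2])/d[2])[:2]
E
python3 - <<'E'
from h import *
g=lambda L,h:np.mean([ray('top0',u/2.5+129.7,v/2.5+144.7,h) for u,v in L],0).round(4)
print('tile',g([(241,254),(331,236),(348,325),(259,344)],.008))
print('plate',g([(420,240),(510,224),(525,314),(437,330)],.008),'post',g([(477,280)],.064))
print('stand',g([(32,252),(131,248),(131,348),(35,348)],.06),'hole',g([(81,297)],.058))
print('dish',g([(91,109),(188,109),(139,60),(139,157)],.004))
print('knob',g([(305,79)],.24),'lid',g([(277,79),(336,79),(306,52),(306,108)],.22),'plug',g([(456,93)],.1))
P=pts('top0')
print('hts',[P[v,u].round(3) for u,v in((270,183),(285,183),(312,180),(312,183),(240,183),(242,172),(213,224),(360,222),(366,150))])
q=P[130:350,130:450].reshape(-1,3); m=(abs(q[:,2]-.06)<.004)&(q[:,1]>.25)&(q[:,0]<.5);print('stand pts',q[m].min(0),q[m].max(0))
m=(abs(q[:,2]-.221)<.01);print('lid pts',q[m].mean(0),q[m].min(0),q[m].max(0))
E
```

```text
tile [0.4278 0.1044]
plate [ 0.4399 -0.0879] post [ 0.4408 -0.0879]
stand [0.4244 0.3184] hole [0.4262 0.3202]
dish [0.6249 0.2725]
knob [0.6295 0.073 ] lid [0.6313 0.0735] plug [ 0.6299 -0.0662]
hts [array([0.63 , 0.04 , 0.075]), array([0.63 , 0.002, 0.079]), array([ 0.633, -0.065,  0.121]), array([ 0.625, -0.065,  0.119]), array([0.63 , 0.116, 0.081]), array([0.642, 0.096, 0.22 ]), array([0.527, 0.189, 0.057]), array([ 0.529, -0.193,  0.052]), array([ 0.725, -0.219,  0.005])]
stand pts [0.37147951 0.26791252 0.05601618] [0.47626671 0.37198711 0.06394689]
lid pts [0.62934393 0.07377166 0.21918629] [0.60386649 0.04762789 0.2111372 ] [0.6557101  0.10129264 0.22978644]
```

```bash
python3 -m crank '{"commands":[{"translation":[0,0,-40],"turn":-6.7,"hand":-1},{"translation":[0,0,-37],"turn":-6.7,"hand":-1},{"translation":[-28,-34,0],"turn":0,"hand":-1},{"translation":[-28,-34,0],"turn":0,"hand":-1},{"translation":[-28,-34,0],"turn":0,"hand":-1},{"translation":[-28,-34,0],"turn":0,"hand":-1},{"translation":[-28,-34,0],"turn":0,"hand":-1},{"translation":[-28,-34,0],"turn":0,"hand":-1}]}' 60
python3 -m crank '{"commands":[{"translation":[-28,-34,0],"turn":0,"hand":-1},{"translation":[-28,-34,0],"turn":0,"hand":-1},{"translation":[-28,-34,0],"turn":0,"hand":-1},{"translation":[-28,-34,0],"turn":0,"hand":-1},{"translation":[-28,-34,0],"turn":0,"hand":-1},{"translation":[-28,-34,0],"turn":0,"hand":-1},{"translation":[0,0,0],"turn":0,"hand":-1},{"translation":[0,0,0],"turn":0,"hand":-1}]}'; python3 -c "
from h import *
s=sense();print(s['orientation'].round(4),s['qpos'])"
```

```text
time: 0.9
tool_pos: [0.3256, 0.4507, 0.33]
orientation: [[-1.0, 0.001, -0.0], [0.001, 1.0, -0.0], [0.0, -0.0, -1.0]]
force: [0.6, 0.6, 0.4]
finger_gap: 0.0851
finger_force: 0.0
time: 1.7
tool_pos: [0.493, 0.2475, 0.3299]
orientation: [[-1.0, 0.003, -0.001], [0.003, 1.0, -0.0], [0.001, -0.0, -1.0]]
force: [-0.6, 1.0, -0.1]
finger_gap: 0.0851
finger_force: 0.0
[[-1.0e+00  2.8e-03 -8.0e-04]
 [ 2.8e-03  1.0e+00 -1.0e-04]
 [ 8.0e-04 -1.0e-04 -1.0e+00]] [ 2.40061145e+01 -9.30498040e+00  9.12482254e+01  1.15997548e-02
  9.81028184e+01 -6.58297780e+01]
```

```bash
python3 -m crank '{"commands":[{"translation":[-27,-35,0],"turn":0,"hand":-1},{"translation":[-27,-35,0],"turn":0,"hand":-1},{"translation":[-27,-35,0],"turn":0,"hand":-1},{"translation":[-27,-35,0],"turn":0,"hand":-1},{"translation":[-29,-34,0],"turn":0,"hand":-1},{"translation":[0,0,0],"turn":0.16,"hand":-1},{"translation":[0,0,0],"turn":0,"hand":-1}]}'; python3 -c "
from h import *
snap('wrist','w1');s=sense();print(s['tool_pos']);z=load('w1');print(np.linalg.inv(z['T'])[:3].round(3),z['K'][0])"
```

```text
time: 2.4
tool_pos: [0.6295, 0.0747, 0.3297]
orientation: [[-1.0, 0.004, -0.001], [0.004, 1.0, 0.0], [0.001, 0.0, -1.0]]
force: [-0.3, 0.1, 0.4]
finger_gap: 0.0852
finger_force: 0.0
[0.62914669 0.07522817 0.33011715]
[[ 0.003 -0.964 -0.267  0.562]
 [ 1.     0.003  0.001  0.075]
 [-0.    -0.267  0.964  0.451]] [378.48550974   0.         276.30031475]
```

View pics/w1.png

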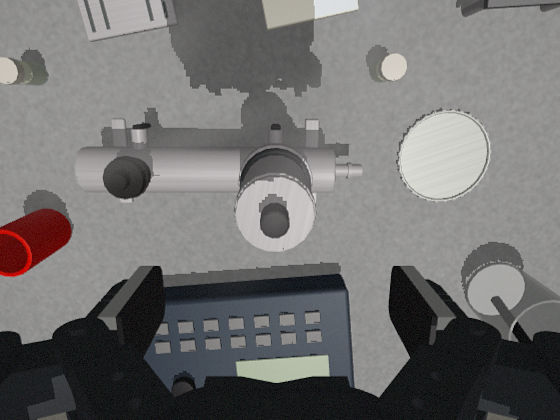

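```bash
python3 - <<'E'
from h import *
print('knob',ray('w1',275,215,.24),'lid',ray('w1',275,212,.22),'dish',ray('w1',444,155,.004))
P=pts('w1').reshape(-1,3)
for lo,hi in((.236,.245),(.2155,.2255)):
  q=P[(P[:,2]>lo)&(P[:,2]<hi)&(abs(P[:,0]-.63)<.04)&(abs(P[:,1]-.074)<.04)]; print((q.min(0)+q.max(0))/2,np.ptp(q,0))
E
```

```text
knob [0.62564698 0.07365638] lid [0.62970339 0.07356757] dish [0.62364117 0.27240495]
[0.6314346  0.07333768 0.23929885] [0.01759645 0.01713614 0.00658186]
[0.63089916 0.07328254 0.22049608] [0.05132833 0.05249573 0.00998751]
```

```bash
python3 -m crank '{"commands":[{"translation":[-2,-2,25],"turn":-0.2,"hand":-1},{"translation":[0,0,25],"turn":0,"hand":-1},{"translation":[0,0,20],"turn":0,"hand":-1},{"translation":[0,0,15],"turn":0,"hand":-1},{"translation":[0,0,0],"turn":0,"hand":0.2},{"translation":[0,0,0],"turn":0,"hand":0.2},{"translation":[0,0,0],"turn":0,"hand":1},{"translation":[0,0,0],"turn":0,"hand":1}]}' 40
python3 -m crank '{"commands":[{"translation":[0,0,0],"turn":0,"hand":1},{"translation":[0,0,0],"turn":0,"hand":1},{"translation":[0,0,0],"turn":0,"hand":1}]}'
```

```text
time: 3.25
tool_pos: [0.6317, 0.0722, 0.2465]
orientation: [[-1.0, 0.0, 0.002], [0.0, 1.0, 0.0], [-0.002, 0.0, -1.0]]
force: [0.6, -1.1, -0.2]
finger_gap: 0.0282
finger_force: 0.0
time: 3.55
tool_pos: [0.6318, 0.0721, 0.2463]
orientation: [[-1.0, 0.0, 0.001], [0.0, 1.0, 0.0], [-0.001, 0.0, -1.0]]
force: [-0.0, 1.3, 6.5]
finger_gap: 0.0158
finger_force: 39.0
```

```bash
python3 -m crank '{"commands":[{"translation":[0,0,-5],"turn":0,"hand":1},{"translation":[0,0,-15],"turn":0,"hand":1},{"translation":[0,0,-15],"turn":0,"hand":1},{"translation":[0,0,-15],"turn":0,"hand":1},{"translation":[15,2,0],"turn":0,"hand":1},{"translation":[30,5,0],"turn":0,"hand":1},{"translation":[30,5,0],"turn":0,"hand":1},{"translation":[30,5,0],"turn":0,"hand":1}]}'
python3 -m crank '{"commands":[{"translation":[30,5,20],"turn":0,"hand":1},{"translation":[30,5,20],"turn":0,"hand":1},{"translation":[25,4,20],"turn":0,"hand":1},{"translation":[13,1,20],"turn":0,"hand":1},{"translation":[0,0,20],"turn":0,"hand":1},{"translation":[0,0,20],"turn":0,"hand":1},{"translation":[0,0,20],"turn":0,"hand":1},{"translation":[0,0,0],"turn":0,"hand":1}]}'
```

```text
time: 4.35
tool_pos: [0.5255, 0.0892, 0.2965]
orientation: [[-1.0, 0.0, 0.001], [0.0, 1.0, 0.0], [-0.001, 0.0, -1.0]]
force: [-0.4, 0.7, -0.9]
finger_gap: 0.0156
finger_force: 39.0
time: 5.15
tool_pos: [0.4278, 0.104, 0.1541]
orientation: [[-1.0, 0.0, -0.002], [0.0, 1.0, -0.0], [0.002, -0.0, -1.0]]
force: [0.7, -0.2, -0.6]
finger_gap: 0.0165
finger_force: 39.1
```

```bash
python3 -c "
from h import *
a,_,_=snap('wrist','w2');b,_,_=snap('scene','s2')
cv2.imwrite('pics/v2.png',np.hstack([cv2.resize(a,(400,300)),cv2.resize(b[90:300,210:490],(400,300))]))"
```

```text
(no output)
```

View pics/v2.png

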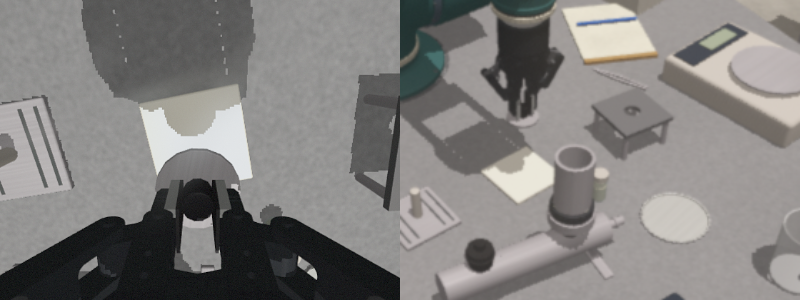

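The lid hangs level in the fingers over the tile (left half: lid at about (200,175)); the funnel, now open, stays on the stack.

```bash
python3 -m crank '{"commands":[{"translation":[0,0,25],"turn":0,"hand":1},{"translation":[0,0,25],"turn":0,"hand":1},{"translation":[0,0,25],"turn":0,"hand":1},{"translation":[0,0,20],"turn":0,"hand":1},{"translation":[0,0,8],"turn":0,"hand":1},{"translation":[0,0,4],"turn":0,"hand":1},{"translation":[0,0,2],"turn":0,"hand":1},{"translation":[0,0,0],"turn":0,"hand":1}]}'
```

```text
time: 6.05
tool_pos: [0.429, 0.1042, 0.0472]
orientation: [[-1.0, 0.0, 0.001], [0.0, 1.0, 0.0], [-0.001, 0.0, -1.0]]
force: [-0.8, 0.2, -1.1]
finger_gap: 0.0159
finger_force: 39.1
```

```bash
python3 -m crank '{"commands":[{"translation":[0,0,1.5],"turn":0,"hand":1},{"translation":[0,0,1.5],"turn":0,"hand":1},{"translation":[0,0,0.7],"turn":0,"hand":1},{"translation":[0,0,0],"turn":0,"hand":1}]}'
```

```text
time: 6.45
tool_pos: [0.4287, 0.1042, 0.0433]
orientation: [[-1.0, 0.0, 0.0], [0.0, 1.0, 0.0], [-0.0, 0.0, -1.0]]
force: [-3.1, 0.3, 6.5]
finger_gap: 0.0159
finger_force: 39.9
```

```bash
python3 -m crank '{"commands":[{"translation":[0,0,0],"turn":0,"hand":0.3},{"translation":[0,0,0],"turn":0,"hand":0},{"translation":[0,0,0],"turn":0,"hand":-0.5},{"translation":[0,0,0],"turn":0,"hand":-1},{"translation":[0,0,-20],"turn":0,"hand":-1},{"translation":[0,0,-40],"turn":0,"hand":-1},{"translation":[0,0,-45],"turn":0,"hand":-1},{"translation":[0,0,-45],"turn":0,"hand":-1}]}'
python3 -m crank '{"commands":[{"translation":[0,0,-45],"turn":0,"hand":-1},{"translation":[0,0,-45],"turn":0,"hand":-1},{"translation":[-40,-6,0],"turn":0,"hand":-1},{"translation":[-40,-6,0],"turn":0,"hand":-1},{"translation":[-40,-6,0],"turn":0,"hand":-1},{"translation":[-40,-6,0],"turn":0,"hand":-1},{"translation":[-42,-7,0],"turn":0,"hand":-1},{"translation":[0,0,0],"turn":0,"hand":-1}]}'
python3 - <<'E'
from h import *
snap('wrist','w3');snap('top','t3')
print(sense()['tool_pos'])
P=pts('w3').reshape(-1,3)
q=P[(P[:,2]>.21)&(P[:,2]<.22)&(abs(P[:,0]-.63)<.04)&(abs(P[:,1]-.074)<.035)]; print((q.min(0)+q.max(0))/2,np.ptp(q,0))
P=pts('t3').reshape(-1,3)
q=P[(P[:,2]>.012)&(P[:,2]<.045)&(abs(P[:,0]-.428)<.05)&(abs(P[:,1]-.104)<.05)]; print((q.min(0)+q.max(0))/2,np.ptp(q,0),q[:,2].max())
E
```

```text
time: 7.25
tool_pos: [0.4281, 0.104, 0.1942]
orientation: [[-1.0, 0.0, -0.0], [0.0, 1.0, -0.0], [0.0, -0.0, -1.0]]
force: [1.1, 0.1, -0.8]
finger_gap: 0.0852
finger_force: 0.0
time: 8.05
tool_pos: [0.6337, 0.0721, 0.2797]
orientation: [[-1.0, 0.001, -0.003], [0.001, 1.0, -0.001], [0.003, -0.001, -1.0]]
force: [-0.3, 0.1, -0.4]
finger_gap: 0.0854
finger_force: 0.0
[0.63083966 0.07287286 0.28141938]
[0.63116506 0.07311672 0.21369648] [0.05306539 0.05353184 0.00736293]Traceback (most recent call last):
  File "<stdin>", line 7, in <module>
    return umr_minimum(a, axis, None, out, keepdims, initial, where)
ValueError: zero-size array to reduction operation minimum which has no identity
```

```bash
python3 -m crank '{"commands":[{"translation":[0,0,20],"turn":0,"hand":-1},{"translation":[0,0,25],"turn":0,"hand":-1},{"translation":[0,0,25],"turn":0,"hand":-1},{"translation":[0,0,20],"turn":0,"hand":-1},{"translation":[0,0,8],"turn":0,"hand":-1},{"translation":[0,0,0],"turn":0,"hand":-0.5},{"translation":[0,0,0],"turn":0,"hand":-0.2},{"translation":[0,0,0],"turn":0,"hand":0.3}]}' 40
python3 -m crank '{"commands":[{"translation":[0,0,0],"turn":0,"hand":0.3},{"translation":[0,0,0],"turn":0,"hand":1},{"translation":[0,0,0],"turn":0,"hand":1}]}'
python3 - <<'E'
from h import *
b,_,_=snap('scene','s3')
cv2.imwrite('pics/v3.png',cv2.resize(b[100:320,180:480],None,fx=2.5,fy=2.5))
E
```

```text
time: 8.95
tool_pos: [0.6309, 0.0732, 0.1865]
orientation: [[-1.0, 0.0, 0.002], [0.0, 1.0, 0.0], [-0.002, 0.0, -1.0]]
force: [-1.4, 0.4, 4.0]
finger_gap: 0.0542
finger_force: 42.4
time: 9.25
tool_pos: [0.631, 0.0732, 0.1865]
orientation: [[-1.0, 0.0, 0.002], [0.0, 1.0, 0.0], [-0.002, 0.0, -1.0]]
force: [-1.2, 1.1, 6.6]
finger_gap: 0.0535
finger_force: 42.5
```

View pics/v3.png

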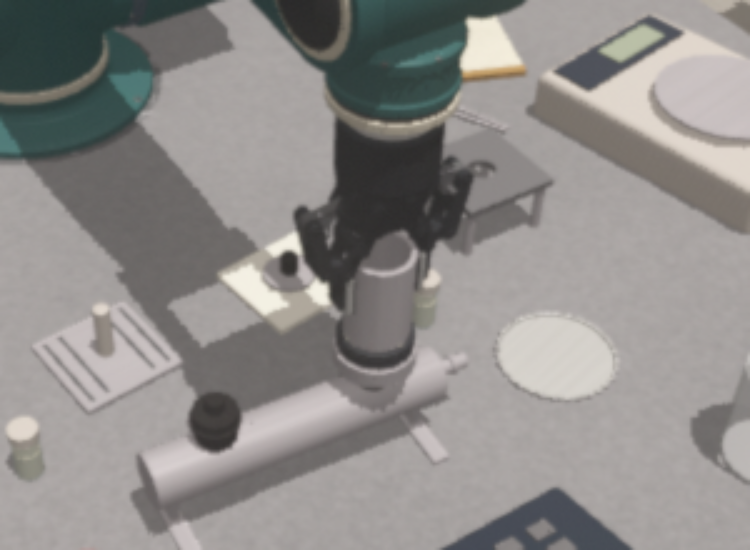

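Lid sits knob up on the tile (crop (288,272)), and the funnel is between the fingers.

```bash
python3 -m crank '{"commands":[{"translation":[0,0,-4],"turn":0,"hand":1},{"translation":[0,0,-8],"turn":0,"hand":1},{"translation":[0,0,-15],"turn":0,"hand":1},{"translation":[0,0,-15],"turn":0,"hand":1},{"translation":[0,0,-10],"turn":0,"hand":1},{"translation":[10,-9,0],"turn":0,"hand":1},{"translation":[24,-20,0],"turn":0,"hand":1},{"translation":[24,-20,0],"turn":0,"hand":1}]}' 50
python3 -m crank '{"commands":[{"translation":[26,-22,0],"turn":0,"hand":1},{"translation":[26,-22,0],"turn":0,"hand":1},{"translation":[26,-22,0],"turn":0,"hand":1},{"translation":[26,-22,0],"turn":0,"hand":1},{"translation":[19,-16,0],"turn":0,"hand":1},{"translation":[10,-8,0],"turn":0,"hand":1},{"translation":[0,0,0],"turn":0,"hand":1},{"translation":[0,0,0],"turn":0,"hand":1}]}'
python3 - <<'E'
from h import *
a,_,_=snap('wrist','w4');b,_,_=snap('scene','s4');print(sense()['tool_pos'])
cv2.imwrite('pics/v4.png',np.hstack([cv2.resize(a,(400,300)),cv2.resize(b[90:300,140:420],(400,300))]))
E
```

```text
time: 10.1
tool_pos: [0.5712, 0.0233, 0.2359]
orientation: [[-1.0, -0.0, -0.001], [-0.0, 1.0, -0.0], [0.001, -0.0, -1.0]]
force: [0.8, -0.1, -2.0]
finger_gap: 0.0536
finger_force: 53.0
time: 10.9
tool_pos: [0.4396, -0.0878, 0.2366]
orientation: [[-1.0, 0.001, 0.0], [0.001, 1.0, 0.0], [-0.0, 0.0, -1.0]]
force: [0.0, 0.6, -2.4]
finger_gap: 0.0537
finger_force: 53.1
[ 0.43991791 -0.0874655   0.23641408]
```

View pics/v4.png

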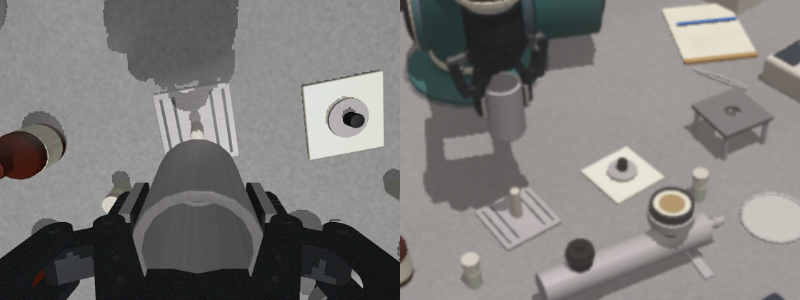

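The funnel hangs upright over the post (left, post at about (197,130)); the cassette stays on the base with its residue, and the lid is central on the tile.

```bash
python3 -m crank '{"commands":[{"translation":[0,0,20],"turn":0,"hand":1},{"translation":[0,0,28],"turn":0,"hand":1},{"translation":[0,0,28],"turn":0,"hand":1},{"translation":[0,0,28],"turn":0,"hand":1},{"translation":[0,0,28],"turn":0,"hand":1},{"translation":[0,0,22],"turn":0,"hand":1},{"translation":[0,0,10],"turn":0,"hand":1},{"translation":[0,0,0],"turn":0,"hand":1}]}'
python3 -m crank '{"commands":[{"translation":[0,0,3],"turn":0,"hand":1},{"translation":[0,0,2],"turn":0,"hand":1},{"translation":[0,0,1],"turn":0,"hand":1},{"translation":[0,0,0.7],"turn":0,"hand":1},{"translation":[0,0,0],"turn":0,"hand":1}]}'
```

```text
time: 11.8
tool_pos: [0.4392, -0.0874, 0.0715]
orientation: [[-1.0, -0.0, -0.002], [-0.0, 1.0, 0.001], [0.002, 0.001, -1.0]]
force: [0.1, 0.1, -1.1]
finger_gap: 0.0537
finger_force: 53.1
time: 12.3
tool_pos: [0.4396, -0.088, 0.0661]
orientation: [[-1.0, 0.0, 0.0], [0.0, 1.0, -0.0], [-0.0, -0.0, -1.0]]
force: [-0.0, -0.0, -1.7]
finger_gap: 0.0536
finger_force: 53.1
```

```bash
python3 -m crank '{"commands":[{"translation":[0,0,1],"turn":0,"hand":1},{"translation":[0,0,0.8],"turn":0,"hand":1},{"translation":[0,0,0],"turn":0,"hand":1}]}'
```

```text
time: 12.6
tool_pos: [0.4397, -0.088, 0.0647]
orientation: [[-1.0, 0.0, 0.0], [0.0, 1.0, -0.0], [-0.0, -0.0, -1.0]]
force: [-3.0, 0.5, 4.8]
finger_gap: 0.0537
finger_force: 53.6
```

```bash
python3 -m crank '{"commands":[{"translation":[0,0,0],"turn":0,"hand":0},{"translation":[0,0,0],"turn":0,"hand":-0.5},{"translation":[0,0,0],"turn":0,"hand":-1},{"translation":[0,0,0],"turn":0,"hand":-1},{"translation":[0,0,-20],"turn":0,"hand":-1},{"translation":[0,0,-40],"turn":0,"hand":-1},{"translation":[0,0,-40],"turn":0,"hand":-1},{"translation":[0,0,-40],"turn":0,"hand":-1}]}'
python3 -m crank '{"commands":[{"translation":[0,0,-20],"turn":0,"hand":-1},{"translation":[-30,25,0],"turn":0,"hand":-1},{"translation":[-35,30,0],"turn":0,"hand":-1},{"translation":[-35,30,0],"turn":0,"hand":-1},{"translation":[-35,30,0],"turn":0,"hand":-1},{"translation":[-35,30,0],"turn":0,"hand":-1},{"translation":[-21,16,0],"turn":0,"hand":-1},{"translation":[0,0,0],"turn":0,"hand":-1}]}'
python3 - <<'E'
from h import *
a,_,_=snap('wrist','w5');b,_,_=snap('scene','s5')
print(sense()['tool_pos'])
cv2.imwrite('pics/v5.png',np.hstack([cv2.resize(a,(400,300)),cv2.resize(b[90:300,140:420],(400,300))]))
P=pts('w5').reshape(-1,3)
q=P[(P[:,2]>.126)&(P[:,2]<.139)&(abs(P[:,0]-.63)<.04)&(abs(P[:,1]-.074)<.038)]; print((q.min(0)+q.max(0))/2,np.ptp(q,0))
E
```

```text
time: 13.4
tool_pos: [0.4392, -0.0879, 0.2056]
orientation: [[-1.0, 0.0, -0.0], [0.0, 1.0, -0.0], [0.0, -0.0, -1.0]]
force: [0.0, -1.2, -0.1]
finger_gap: 0.0853
finger_force: 0.0
time: 14.2
tool_pos: [0.6321, 0.0751, 0.2228]
orientation: [[-1.0, -0.002, -0.001], [-0.002, 1.0, 0.0], [0.001, 0.0, -1.0]]
force: [-0.6, 0.9, 0.1]
finger_gap: 0.0855
finger_force: 0.0
[0.63045691 0.0732121  0.22342772]
[0.63142261 0.07317608 0.13130903] [0.06178625 0.06153555 0.01052501]
```

View pics/v5.png

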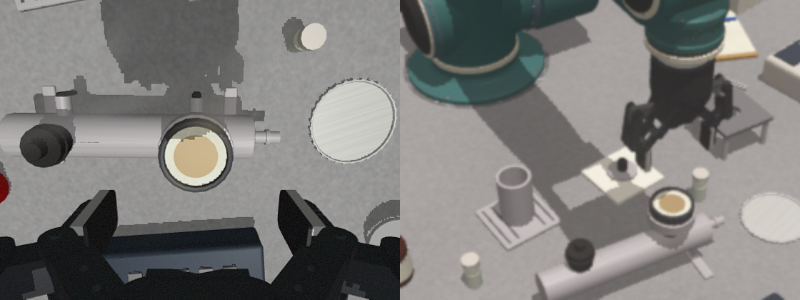

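The funnel stands upright over the post; the cassette sits level on the base, centred in the wrist view at (197,157).

```bash
python3 -m crank '{"commands":[{"translation":[-0.5,0,20],"turn":0.1,"hand":-1},{"translation":[0,0,25],"turn":0,"hand":-1},{"translation":[0,0,22],"turn":0,"hand":-1},{"translation":[0,0,12],"turn":0,"hand":-1},{"translation":[0,0,5],"turn":0,"hand":-1},{"translation":[0,0,0],"turn":0,"hand":-0.8},{"translation":[0,0,0],"turn":0,"hand":-0.7},{"translation":[0,0,0],"turn":0,"hand":-0.6}]}' 25
python3 -m crank '{"commands":[{"translation":[0,0,0],"turn":0,"hand":-0.5},{"translation":[0,0,0],"turn":0,"hand":-0.4},{"translation":[0,0,0],"turn":0,"hand":0.2},{"translation":[0,0,0],"turn":0,"hand":1},{"translation":[0,0,0],"turn":0,"hand":1}]}'
```

```text
time: 15.1
tool_pos: [0.6314, 0.073, 0.1413]
orientation: [[-1.0, 0.002, 0.001], [0.002, 1.0, 0.0], [-0.001, 0.0, -1.0]]
force: [0.3, -0.3, -0.9]
finger_gap: 0.0685
finger_force: 0.0
time: 15.6
tool_pos: [0.6313, 0.073, 0.1412]
orientation: [[-1.0, 0.002, 0.001], [0.002, 1.0, -0.0], [-0.001, -0.0, -1.0]]
force: [-2.0, -1.7, 6.0]
finger_gap: 0.06
finger_force: 26.3
```

```bash
python3 -m crank '{"commands":[{"translation":[0,0,0],"turn":0,"hand":1},{"translation":[0,0,-3],"turn":0,"hand":1},{"translation":[0,0,-5],"turn":0,"hand":1},{"translation":[0,0,-10],"turn":0,"hand":1},{"translation":[0,0,-12],"turn":0,"hand":1},{"translation":[0,0,-12],"turn":0,"hand":1},{"translation":[0,0,-8],"turn":0,"hand":1},{"translation":[0,0,0],"turn":0,"hand":1}]}' 35
python3 - <<'E'
from h import *
a,_,_=snap('wrist','w6');b,_,_=snap('scene','s6')
print(sense()['tool_pos'])
cv2.imwrite('pics/v6.png',np.hstack([cv2.resize(a,(400,300)),cv2.resize(b[90:300,240:520],(400,300))]))
E
```

```text
time: 16.4
tool_pos: [0.6315, 0.0731, 0.192]
orientation: [[-1.0, 0.002, 0.002], [0.002, 1.0, 0.0], [-0.002, 0.0, -1.0]]
force: [0.2, -0.2, -0.8]
finger_gap: 0.0599
finger_force: 37.9
[0.6309825  0.07304511 0.19008704]
```

View pics/v6.png

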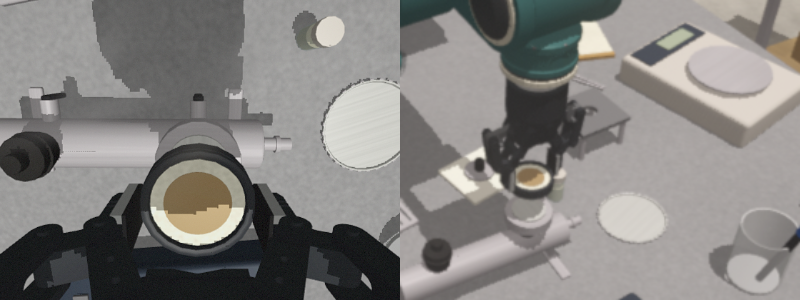

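The cassette alone is lifted, level, with the base left in its port. Carry it gently to the dish.

```bash
python3 -m crank '{"commands":[{"translation":[1,8,0],"turn":0,"hand":1},{"translation":[1,18,0],"turn":0,"hand":1},{"translation":[1,26,0],"turn":0,"hand":1},{"translation":[1,28,0],"turn":0,"hand":1},{"translation":[1,28,0],"turn":0,"hand":1},{"translation":[1,28,0],"turn":0,"hand":1},{"translation":[1,28,0],"turn":0,"hand":1},{"translation":[0,20,0],"turn":0,"hand":1}]}'
python3 -m crank '{"commands":[{"translation":[0,11,0],"turn":0,"hand":1},{"translation":[0,4,10],"turn":0,"hand":1},{"translation":[0,0,20],"turn":0,"hand":1},{"translation":[0,0,25],"turn":0,"hand":1},{"translation":[0,0,25],"turn":0,"hand":1},{"translation":[0,0,25],"turn":0,"hand":1},{"translation":[0,0,20],"turn":0,"hand":1},{"translation":[0,0,10],"turn":0,"hand":1}]}'
python3 -m crank '{"commands":[{"translation":[0,0,10],"turn":0,"hand":1},{"translation":[0,0,8],"turn":0,"hand":1},{"translation":[0,0,5],"turn":0,"hand":1},{"translation":[0,0,2],"turn":0,"hand":1},{"translation":[0,0,0],"turn":0,"hand":1}]}'
```

```text
time: 17.3
tool_pos: [0.6236, 0.2599, 0.1896]
orientation: [[-1.0, 0.001, -0.001], [0.001, 1.0, 0.0], [0.001, 0.0, -1.0]]
force: [1.0, -0.7, -0.4]
finger_gap: 0.0598
finger_force: 37.9
time: 18.1
tool_pos: [0.6236, 0.2709, 0.0523]
orientation: [[-1.0, 0.003, -0.003], [0.003, 1.0, -0.001], [0.003, -0.001, -1.0]]
force: [-0.3, -0.2, -0.7]
finger_gap: 0.06
finger_force: 38.0
time: 18.6
tool_pos: [0.6245, 0.2721, 0.0303]
orientation: [[-1.0, 0.002, 0.0], [0.002, 1.0, 0.0], [-0.0, 0.0, -1.0]]
force: [-0.6, 0.9, -0.5]
finger_gap: 0.0598
finger_force: 38.0
```

```bash
python3 -m crank '{"commands":[{"translation":[0,0,2],"turn":0,"hand":1},{"translation":[0,0,1.5],"turn":0,"hand":1},{"translation":[0,0,1],"turn":0,"hand":1},{"translation":[0,0,0.7],"turn":0,"hand":1},{"translation":[0,0,0],"turn":0,"hand":1}]}'
```

```text
time: 19.1
tool_pos: [0.6245, 0.2721, 0.0254]
orientation: [[-1.0, 0.002, 0.0], [0.002, 1.0, 0.0], [-0.0, 0.0, -1.0]]
force: [-2.4, -0.7, 3.5]
finger_gap: 0.0597
finger_force: 38.4
```

```bash
python3 -m crank '{"commands":[{"translation":[0,0,0],"turn":0,"hand":-0.55},{"translation":[0,0,0],"turn":0,"hand":-0.75},{"translation":[0,0,0],"turn":0,"hand":-0.75},{"translation":[0,0,-10],"turn":0,"hand":-0.75},{"translation":[0,0,-25],"turn":0,"hand":-1},{"translation":[0,0,-45],"turn":0,"hand":-1},{"translation":[0,0,-45],"turn":0,"hand":-1},{"translation":[0,0,-45],"turn":0,"hand":-1}]}'
python3 -m crank '{"commands":[{"translation":[-1,-30,0],"turn":0,"hand":-1},{"translation":[-1,-40,0],"turn":0,"hand":-1},{"translation":[-1,-40,0],"turn":0,"hand":-1},{"translation":[-1,-40,0],"turn":0,"hand":-1},{"translation":[-1,-30,0],"turn":0,"hand":-1},{"translation":[-1,-19,0],"turn":0,"hand":-1},{"translation":[0,0,0],"turn":0,"hand":-1},{"translation":[0,0,0],"turn":0,"hand":-1}]}'
python3 - <<'E'
from h import *
a,_,_=snap('wrist','w7');b,_,_=snap('scene','s7')
print(sense()['tool_pos'])
cv2.imwrite('pics/v7.png',np.hstack([cv2.resize(a,(400,300)),cv2.resize(b[90:300,240:520],(400,300))]))
P=pts('w7').reshape(-1,3)
q=P[(P[:,2]>.113)&(P[:,2]<.127)&(abs(P[:,0]-.63)<.04)&(abs(P[:,1]-.074)<.04)]; print((q.min(0)+q.max(0))/2,np.ptp(q,0))
q=P[(P[:,2]>.013)&(P[:,2]<.022)&(abs(P[:,0]-.625)<.05)&(abs(P[:,1]-.272)<.05)]; print((q.min(0)+q.max(0))/2,np.ptp(q,0))
E
```

```text
time: 19.9
tool_pos: [0.6241, 0.272, 0.1975]
orientation: [[-1.0, 0.002, 0.0], [0.002, 1.0, 0.0], [-0.0, 0.0, -1.0]]
force: [1.1, 0.4, -0.4]
finger_gap: 0.085
finger_force: 0.0
time: 20.7
tool_pos: [0.6301, 0.0734, 0.1952]
orientation: [[-1.0, 0.002, 0.0], [0.002, 1.0, 0.0], [-0.0, 0.0, -1.0]]
force: [-0.1, 0.8, 0.4]
finger_gap: 0.085
finger_force: 0.0
[0.63002333 0.07409351 0.19503119]
[0.63161794 0.07334522 0.1182673 ] [0.06664963 0.06681409 0.01044412]
[0.62454066 0.27101844 0.01673014] [0.06181712 0.0612088  0.00744643]
```

View pics/v7.png

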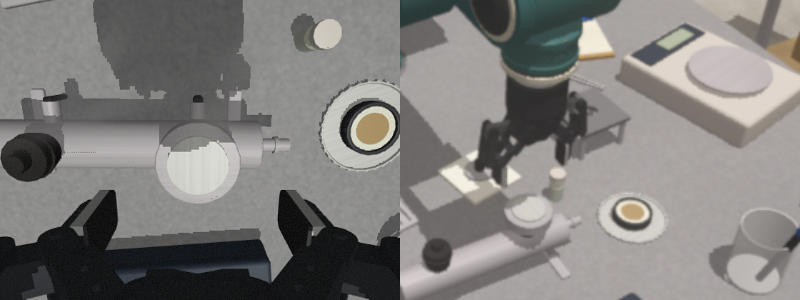

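The cassette lies in the middle of the dish ((0.6245, 0.271)); the bare base remains. Grasp the flange.

```bash
python3 -m crank '{"commands":[{"translation":[-1.5,0,20],"turn":0.1,"hand":-1},{"translation":[0,0,25],"turn":0,"hand":-1},{"translation":[0,0,20],"turn":0,"hand":-1},{"translation":[0,0,9],"turn":0,"hand":-1},{"translation":[0,0,3],"turn":0,"hand":-1},{"translation":[0,0,0],"turn":0,"hand":-0.8},{"translation":[0,0,0],"turn":0,"hand":-0.7},{"translation":[0,0,0],"turn":0,"hand":-0.6}]}' 60
python3 -m crank '{"commands":[{"translation":[0,0,0],"turn":0,"hand":-0.4},{"translation":[0,0,0],"turn":0,"hand":0},{"translation":[0,0,0],"turn":0,"hand":1},{"translation":[0,0,0],"turn":0,"hand":1}]}'
```

```text
time: 21.6
tool_pos: [0.6319, 0.0732, 0.119]
orientation: [[-1.0, 0.004, 0.001], [0.004, 1.0, 0.0], [-0.001, 0.0, -1.0]]
force: [-0.2, 0.8, 0.6]
finger_gap: 0.0683
finger_force: 0.0
time: 22.0
tool_pos: [0.6321, 0.0731, 0.1196]
orientation: [[-1.0, 0.004, 0.002], [0.004, 1.0, 0.0], [-0.002, 0.0, -1.0]]
force: [-1.4, -0.7, 8.7]
finger_gap: 0.0647
finger_force: 66.6
```

```bash
python3 -m crank '{"commands":[{"translation":[0,0,-4],"turn":-0.2,"hand":1},{"translation":[0,0,-8],"turn":0,"hand":1},{"translation":[0,0,-16],"turn":0,"hand":1},{"translation":[0,0,-20],"turn":0,"hand":1},{"translation":[0,0,-20],"turn":0,"hand":1},{"translation":[0,0,-12],"turn":0,"hand":1},{"translation":[0,0,0],"turn":0,"hand":1},{"translation":[10,12,0],"turn":0,"hand":1}]}'
python3 -m crank '{"commands":[{"translation":[20,24,0],"turn":0,"hand":1},{"translation":[25,30,0],"turn":0,"hand":1},{"translation":[25,30,0],"turn":0,"hand":1},{"translation":[25,30,0],"turn":0,"hand":1},{"translation":[25,30,0],"turn":0,"hand":1},{"translation":[25,30,0],"turn":0,"hand":1},{"translation":[25,30,0],"turn":0,"hand":1},{"translation":[18,20,0],"turn":0,"hand":1}]}'
python3 -m crank '{"commands":[{"translation":[9,10,0],"turn":0,"hand":1},{"translation":[0,0,0],"turn":0,"hand":1},{"translation":[0,0,0],"turn":0,"hand":1}]}'
python3 - <<'E'
from h import *
a,_,_=snap('wrist','w8');b,_,_=snap('scene','s8')
print(sense()['tool_pos'])
cv2.imwrite('pics/v8.png',np.hstack([cv2.resize(a,(400,300)),cv2.resize(b[60:270,280:560],(400,300))]))
P=pts('w8').reshape(-1,3)
q=P[(abs(P[:,2]-.06)<.004)&(abs(P[:,0]-.425)<.07)&(abs(P[:,1]-.32)<.07)]; print((q.min(0)+q.max(0))/2,np.ptp(q,0))
E
```

```text
time: 22.8
tool_pos: [0.6217, 0.0844, 0.1975]
orientation: [[-1.0, 0.002, -0.0], [0.002, 1.0, -0.0], [0.0, -0.0, -1.0]]
force: [-0.3, 0.3, -2.7]
finger_gap: 0.065
finger_force: 66.5
time: 23.6
tool_pos: [0.4311, 0.3106, 0.1968]
orientation: [[-1.0, -0.001, -0.001], [-0.001, 1.0, -0.0], [0.001, -0.0, -1.0]]
force: [0.1, 0.1, -2.1]
finger_gap: 0.0648
finger_force: 66.6
time: 23.9
tool_pos: [0.4245, 0.3188, 0.1974]
orientation: [[-1.0, -0.0, -0.0], [-0.0, 1.0, -0.001], [0.0, -0.001, -1.0]]
force: [1.2, -0.7, -2.1]
finger_gap: 0.0651
finger_force: 66.6
[0.42504882 0.31839987 0.19760413]
[0.41036252 0.31851195 0.0597264 ] [0.07497844 0.1033234  0.00739011]
```

View pics/v8.png

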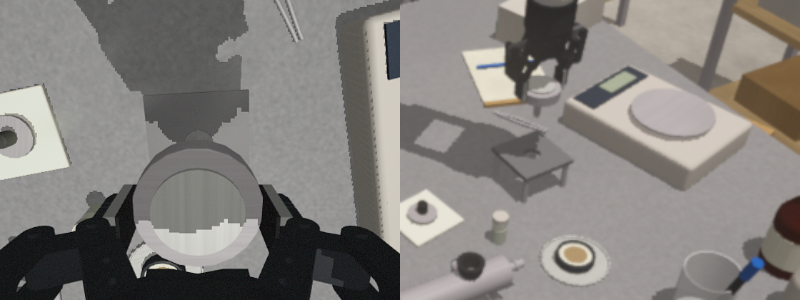

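Base hangs upright above the stand, with the stem over the hole. Lower it.

```bash
python3 -m crank '{"commands":[{"translation":[0.5,0,15],"turn":0,"hand":1},{"translation":[0,0,22],"turn":0,"hand":1},{"translation":[0,0,22],"turn":0,"hand":1},{"translation":[0,0,20],"turn":0,"hand":1},{"translation":[0,0,17],"turn":0,"hand":1},{"translation":[0,0,12],"turn":0,"hand":1},{"translation":[0,0,4],"turn":0,"hand":1},{"translation":[0,0,0],"turn":0,"hand":1}]}'
python3 -m crank '{"commands":[{"translation":[0,0,2],"turn":0,"hand":1},{"translation":[0,0,1.5],"turn":0,"hand":1},{"translation":[0,0,1],"turn":0,"hand":1},{"translation":[0,0,0.5],"turn":0,"hand":1},{"translation":[0,0,0],"turn":0,"hand":1}]}'
```

```text
time: 24.8
tool_pos: [0.4241, 0.3188, 0.0854]
orientation: [[-1.0, 0.001, -0.001], [0.001, 1.0, -0.0], [0.001, -0.0, -1.0]]
force: [-0.1, 0.1, -1.1]
finger_gap: 0.0651
finger_force: 66.6
time: 25.3
tool_pos: [0.4241, 0.3191, 0.081]
orientation: [[-1.0, 0.0, 0.0], [0.0, 1.0, 0.0], [-0.0, 0.0, -1.0]]
force: [0.3, -0.1, -2.3]
finger_gap: 0.0647
finger_force: 66.6
```

```bash
python3 -m crank '{"commands":[{"translation":[0,0,1],"turn":0,"hand":1},{"translation":[0,0,0.7],"turn":0,"hand":1},{"translation":[0,0,0],"turn":0,"hand":1}]}'
```

```text
time: 25.6
tool_pos: [0.4241, 0.3192, 0.0796]
orientation: [[-1.0, 0.0, 0.0], [0.0, 1.0, 0.0], [-0.0, 0.0, -1.0]]
force: [-1.4, -1.2, 4.1]
finger_gap: 0.0649
finger_force: 67.2
```

```bash
python3 -m crank '{"commands":[{"translation":[0,0,0],"turn":0,"hand":-0.7},{"translation":[0,0,0],"turn":0,"hand":-1},{"translation":[0,0,0],"turn":0,"hand":-1},{"translation":[0,0,0],"turn":0,"hand":-1},{"translation":[0,0,-15],"turn":0,"hand":-1},{"translation":[0,0,-35],"turn":0,"hand":-1},{"translation":[0,0,-45],"turn":0,"hand":-1},{"translation":[0,0,-45],"turn":0,"hand":-1}]}'
python3 -m crank '{"commands":[{"translation":[0,0,-20],"turn":0,"hand":-1},{"translation":[0,0,0],"turn":0,"hand":-1},{"translation":[0,0,0],"turn":0,"hand":-1},{"translation":[0,0,0],"turn":0,"hand":-1}]}'
python3 - <<'E'
from h import *
a,_,_=snap('wrist','w9');b,_,_=snap('scene','s9')
cv2.imwrite('pics/v9.png',np.hstack([cv2.resize(a,(400,300)),cv2.resize(b,(400,300))]))
P=pts('w9').reshape(-1,3)
q=P[(P[:,2]>.072)&(P[:,2]<.086)&(abs(P[:,0]-.425)<.05)&(abs(P[:,1]-.32)<.05)]; print((q.min(0)+q.max(0))/2,np.ptp(q,0))
E
```

```text
time: 26.4
tool_pos: [0.4237, 0.3189, 0.2219]
orientation: [[-1.0, 0.0, 0.0], [0.0, 1.0, 0.0], [-0.0, 0.0, -1.0]]
force: [0.6, 0.5, 0.6]
finger_gap: 0.0853
finger_force: 0.0
time: 26.8
tool_pos: [0.4237, 0.3189, 0.2383]
orientation: [[-1.0, 0.0, -0.001], [0.0, 1.0, -0.001], [0.001, -0.001, -1.0]]
force: [-0.4, -0.1, -0.7]
finger_gap: 0.0857
finger_force: 0.0
[0.42402211 0.31906426 0.07812621] [0.06669143 0.06617351 0.01204313]
```

View pics/v9.png

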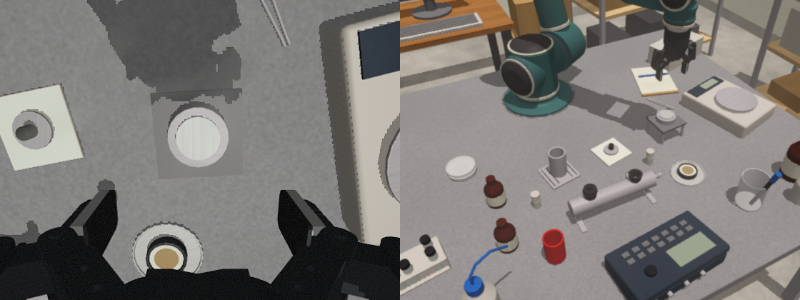

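All four parts are in place: the base sits flat on the stand at left-half (198,137), and the bottles stand where they were. Handing in.

```bash
python3 -c "
from workcell import sign_off
print(sign_off())"
```

```text
the job is handed in; nothing more can be done
None
```

I took the filter holder apart in order and handed the job in at about 27 s of the 115 s; the final camera views show the lid, funnel, cassette and base upright in their places, let go, with both bottles still standing, though the sign-off returned no verdict.

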